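# Colorimeter: step the filter selector to four dots and zero it

### The arm

A 6-joint arm with a two-finger parallel gripper is mounted at the origin on the work surface. World frame = base frame: x ahead of the robot, y to its left, z up, the work surface at z = 0. Lengths are in m, angles in rad, forces in N, time in s.
With the tool pointing down it reaches from about 0.35 to 0.925 m from the base axis. Payload 6.4 kg.
Tool frame: the origin (TCP) lies midway between the tips of the shut fingers; the grasp point (between the pads) lies 19 mm behind it (arm.grip_point_offset is the distance from the TCP to the grasp point, in m); z points along the fingers, y is the direction in which the jaws open and shut (so a half turn about z gives the same grasp; the last joint's range is limited). The gripper opens to 94 mm and grips with 3 to 60 N. Pads are 16 mm wide; open, the fingers measure 119 mm over their backs; the gripper's body (75 mm by 177 mm) begins 78 mm behind the grasp point.
Start: joints at [-1.387, 0.245, 1.558, -0, 1.339, -0.174], TCP at [0.228, -0.609, 0.205] pointing down, gripper open.
Joint ranges: [-3.13, 3.13], [-1.02, 2.26], [0.13, 2.54], [-0.95, 4.09], [0.21, 2.88], [-2.74, 2.74]. Speed limits (rad/s): [2.57, 2.57, 3.14, 3.14, 3.14, 3.14].

### API

Orientations are given as a unit quaternion [w, x, y, z].
In Python, from cell import arm, snapshot, order gives the robot as it stands. The module is installed in compiled form; this text tells all that it offers.
- The arm moves only by the tool move_arm, never from a script. Its argument "steps" is a list of rows, each a list of 2 entries, a list of its own where there are three numbers: the shift along the tool's x, y, z in cm, then the turn about the tool's z in rad. In form: [[[tx, ty, tz], twist], ...]. A call has 1 to 20 rows; each row shifts and turns the commanded pose from where the row before left it, along the tool's axes as they then stand; what a row does not reach is not made up. A row lasts 1/8 s, in which the tool goes at most 62.5 mm and 10.7 degrees, less where a joint would pass 70% of its speed; a pose out of reach is approached as far as the arm can. A call is refused whole if a number of a shift passes 6.25 or a number of a turn 0.188, either way. A call with a gripper value outside its range is refused whole. "gripper" is the closure, from -1 (fully open) to 1 (shut), set as the call begins (left out, the last holds). The fingers move at their own pace and stop on an object; "grip_force" is the grip in N (left out, the last holds). Time passes only in rows, so rows that do not move let the fingers close. It gives the time, the measured TCP pose, the force and the opening at its end, in the units of the state.
- arm.get_obs(): the state, without advancing time (a new reading comes with each control period).
- snapshot(name): name is "side" or "top" or "wrist"; returns a dict with "frame" (384x512x3 uint8, red, green, blue), "K" (3x3 intrinsics, pixels), "k1" (the pictures are not rectified: a ray, as slopes to the right and down, at radius r is drawn at 1 + k1 r^2 times it, then the intrinsics apply), "position" and "attitude" of the camera in the world. Camera axes: x right, y down, z forward; pixel columns grow to the right and rows downward; lengths in m; the calibration is good to about 2 mm. A picture is of the moment at which its call begins. There is no depth.
- order.sign_off(): hands the job in, once; it reports no verdict.
The state is a dict: "t": time; "joint_positions": joint angles; "qvel": joint speeds; "effort": joint torques, N m; "ee_pos": TCP position; "tcp_rot": TCP orientation; "force": force on the tool from outside, world axes, zero at the start; "moment": the same for the moment, N m; "gripper_width": finger opening in m.
Only numpy, scipy, OpenCV 4.12 (cv2) and the standard library are available. Lean on these libraries where they do the work, as an engineer would, in place of code of your own. Each camera call takes 0.05 s, during which the arm holds its last target.

### The job

The blank is already in the colorimeter under its black light cap. Touching the instrument with the fingertips only, push the upright tab of the filter selector round until it points at the four-dot mark and rests there; then press the round zero key right down and let it come up again. Do not pinch the tab or pick anything up, leave the oblong key alone, and leave the light cap, the instrument and everything else standing where it is.

Things in the scene. Friction and masses are not known exactly. Their poses are not given: they have to be found in the camera images.
- colorimeter: Colorimeter, light-grey case 220 (x) x 270 (y) x 82 mm high, about 1.8 kg, loose on rubber feet: over about 12 N sideways can slide it. Origin: centre of its underside; x runs from its front (towards the robot) to its back, y to its left, z up. Top deck at height 82 for x -40 to +110; in front a sloping display, then a ledge at height 48 with two keys. Selector right, light cap left on the deck.
- selector (a joint): Angle (rad) of the filter selector, a black dial on a vertical spindle; grows clockwise from above. Six click stops: 0 one dot, 0.785 two, 1.571 three, 2.356 four, 3.142 five, 3.927 six; ends just beyond. Starts at one, two or three. 2 to 3 N at the tab leaves a stop; past half-way it snaps on into the next. In the case's frame the tab points to 112.5 deg minus this angle (from x towards y).
- selector_axis (a point): Point on the selector's vertical spindle axis, 92 mm above the bench, at x +35, y -60 mm in the case's frame. The dial is 76 mm across; its flat top face is 93 mm above the bench.
- tab_top (a point): Point on the top edge of the selector's tab, 36 mm out from the spindle axis, 115 mm above the bench. The tab is an upright black fin on the dial, sticking out a little past its rim: 34 mm long radially (12 to 46 mm from the axis), 7.5 mm thick with its rubber facings, 22 mm high above the dial's face. It points outwards at the dot marks.
- stop_four (a point): The four-dot mark: four white dots in a square, on the dark ring on the deck round the dial, 59.5 mm from the spindle axis, at -22.5 degrees in the case's frame (to the back, a little right), 82 mm above the bench. The other stops have one, two, three, five and six dots at the same radius, every 45 degrees, each with a white tick.
- tab_pad_left: Ribbed rubber facing, 30 x 19 x 2 mm, on the anticlockwise flank of the tab (the side to push on to turn the selector clockwise). Origin at its centre, 29 mm from the spindle axis, 104.5 mm above the bench.
- tab_pad_right: The same rubber facing on the clockwise flank of the tab. Both facings pressed at once means that the tab is being pinched.
- zero_key (a joint): Travel of the round zero key (m): 0 up, 0.004 fully down; a spring needs 4 N at the bottom (1.2 N to start) and lifts it again.
- zero_key_top (a point): Centre of the top of the round zero key, 26 mm across, in a round dark bezel 42 mm across; the key's top is 62 mm above the bench and stands 4 mm proud of its bezel, on the front ledge at x -84, y -35 mm in the case's frame.
- test_key (a joint): Travel of the oblong test key (m): 0 up, 0.004 fully down. It is 18 x 40 mm (long across the case), on the front ledge at x -84, y +55 mm in the case's frame, its top 62 mm above the bench. Not to be pressed.
- light_cap: Loose black light cap, 37 mm across at the foot, 36 mm high with a narrower grip on top, sitting in the 7 mm high collar of the cuvette well on the deck. Origin at the centre of its underside.
- well_seat (a point): Where the centre of the light cap's underside rests in the well: x +50, y +85 mm in the case's frame, 82 mm above the bench.
- cuvette: A capped clear cuvette, 12.5 x 12.5 x 49 mm, standing loose on the deck between the selector and the light cap. Origin at the centre of its underside.
- cuvette_rack: Low cuvette rack with some cuvettes, 55 x 130 x 55 mm, left of the colorimeter. Origin under its centre.
- beaker: Small empty glass beaker, 52 mm across, 68 mm high, right of the colorimeter. Origin under its centre.
- dropper_bottle: Small amber dropper bottle, 32 mm across, 88 mm high, right of the colorimeter. Origin under its centre.
- calculator: Pocket calculator lying flat, 155 x 80 x 14 mm. Origin under its centre.
- marker: White marker pen with a black cap lying on the bench, 135 mm long, 15 mm thick. Origin under its middle, its length along its x axis.
- rock_sample: Dark rock sample, 85 x 55 x 40 mm, behind the colorimeter. Origin under its centre.
Not all that is in view belongs to the job. Leave any green or purple look-alike of the beaker alone. Of the things that look like the dropper_bottle, take the one that is farthest from the robot's base at the start.

How it is judged:
On the way, in this order (a step that is already met when the one before it is completed fails the run):
1. the selector rests at the four-dot stop (value of joint selector between 2.23619 and 2.47619 rad and velocity of joint selector between -0.15 and 0.15 rad/s), for 0.3 s.
2. the zero key is pressed down (value of joint selector between 2.23619 and 2.47619 rad and value of joint zero_key above 0.0025 m), for 0.05 s.
At the end, for the whole second after the job is handed in: The selector rests within 0.12 rad (7 degrees) of the four-dot stop, the zero key has been pressed at least 2.5 mm after that and is up again, the colorimeter has not moved more than 20 mm, the light cap sits in its well (within 6 mm) and the other things stand within 25 mm of where they were (all of step 1 and value of joint each of zero_key, test_key below 0.001 m and not (distance of colorimeter from where it was at the start of the episode above 0.02 m or angle between colorimeter's own z axis and vertical above 0.05 rad) and not (distance between light_cap and well_seat above 0.006 m) and linear speed of colorimeter below 0.01 m/s and not (distance of cuvette_rack from where it was at the start of the episode above 0.025 m) and not (distance of beaker from where it was at the start of the episode above 0.025 m) and not (distance of dropper_bottle from where it was at the start of the episode above 0.025 m) and not (distance of calculator from where it was at the start of the episode above 0.025 m) and not (distance of marker from where it was at the start of the episode above 0.025 m) and not (distance of rock_sample from where it was at the start of the episode above 0.025 m) and not (distance of cuvette from where it was at the start of the episode above 0.025 m) and not (angle between cuvette's own z axis and vertical above 0.4 rad) and not (angle between beaker's own z axis and vertical above 0.4 rad) and not (angle between dropper_bottle's own z axis and vertical above 0.4 rad)); the robot touches nothing.
It fails at once if the zero key is pressed while the selector is not at four dots, or the oblong key is pressed ((value of joint zero_key above 0.002 m and not (value of joint selector between 2.23619 and 2.47619 rad)) or value of joint test_key above 0.002 m).
It fails at once if the tab is pinched between the fingers, or another part of the robot than the fingers presses on the colorimeter (contact force between the arm and colorimeter above 2 N or (contact force between the fingers and tab_pad_left above 1 N and contact force between the fingers and tab_pad_right above 1 N)).
It fails at once if the colorimeter is shoved more than 20 mm, tipped or lifted (distance of colorimeter from where it was at the start of the episode above 0.02 m or angle between colorimeter's own z axis and vertical above 0.05 rad).
It fails at once if the light cap is lifted or knocked out of its well (distance between light_cap and well_seat above 0.006 m).
It fails at once if another thing is lifted, carried, knocked over or pushed more than 25 mm (distance of any of cuvette_rack, beaker, dropper_bottle, calculator, marker, rock_sample, cuvette from where it was at the start of the episode above 0.025 m or angle between any of cuvette, beaker, dropper_bottle's own z axis and vertical above 0.4 rad).
It also fails if it takes over 51 s, if anything falls off the work surface, if the arm or the gripper's body presses on something with over 40 N, if the wrist force passes 120 N, or if a joint passes its speed limit or range.

## Working session

There is one attempt and no reset: what is moved stays moved. The work goes in short steps, Python scripts to look and compute and a tool call to move; the robot and the scene stay as the last step left them, time stands still between calls to the robot, and variables do not carry over. Pictures are saved under pics/ and viewed, and the job is handed in when it is done.

Besides the shell and the picture viewer there is one more tool, called as name(argument=value, ...), one argument or row to a line, values as JSON. move_arm: Moves the arm, as the interface text tells. Its arguments: {"type":"object","properties":{"steps":{"type":"array","items":{"type":"array"}},"gripper":{"type":"number"},"grip_force":{"type":"number"}},"required":["steps"]}

```bash
mkdir -p pics; ls; python3 - <<'E'
from cell import arm, snapshot, order
import cv2
for n in ["side","top","wrist"]:
    s=snapshot(n); cv2.imwrite(f"pics/{n}0.png",cv2.resize(s["frame"][:,:,::-1],(800,600),interpolation=cv2.INTER_CUBIC)); print(n,s["K"],s["k1"],s["position"],s["attitude"])
print(arm.get_obs())
E
```

```text
pics
side [[428.23746133   0.         253.36114358]
 [  0.         428.23746133 189.99428658]
 [  0.           0.           1.        ]] -0.09313218479790507 [ 0.30630082 -0.76744779  1.15901174] [-0.34071642  0.93094052 -0.12365796  0.04439348]
top [[355.46243879   0.         249.97175622]
 [  0.         355.46243879 196.72345513]
 [  0.           0.           1.        ]] -0.07596604655704871 [0.3547566  0.06324391 1.09465767] [ 0.07711832 -0.6987488   0.70905186 -0.0552117 ]
wrist [[299.03417739   0.         256.89155474]
 [  0.         299.03417739 185.581657  ]
 [  0.           0.           1.        ]] -0.06066046723725843 [ 0.29884613 -0.58106306  0.38377357] [ 0.10689312  0.81488307 -0.56462991 -0.07571333]
{'t': 0.15, 'joint_positions': array([-1.38709655e+00,  2.45668140e-01,  1.55868553e+00,  8.36846733e-09,
        1.33870672e+00, -1.74083852e-01]), 'qvel': array([ 5.13871359e-04, -3.65424829e-03, -4.51901136e-03, -2.03763243e-03,
       -9.90158100e-06,  9.15912074e-05]), 'effort': array([-6.02801756e-04, -4.16265965e+01, -3.14982069e+01,  6.84695877e-02,
        3.16041615e-02, -9.26619464e-05]), 'ee_pos': array([ 0.22756234, -0.60838952,  0.20461528]), 'tcp_rot': array([-7.33861007e-04,  9.84041222e-01,  1.77939134e-01, -3.52433200e-06]), 'force': array([-0.6265689 ,  0.74487114,  0.9339501 ]), 'moment': array([ 0.0040224 ,  0.03028566, -0.01820886]), 'gripper_width': 0.09378322945489725}
```

View pics/side0.png

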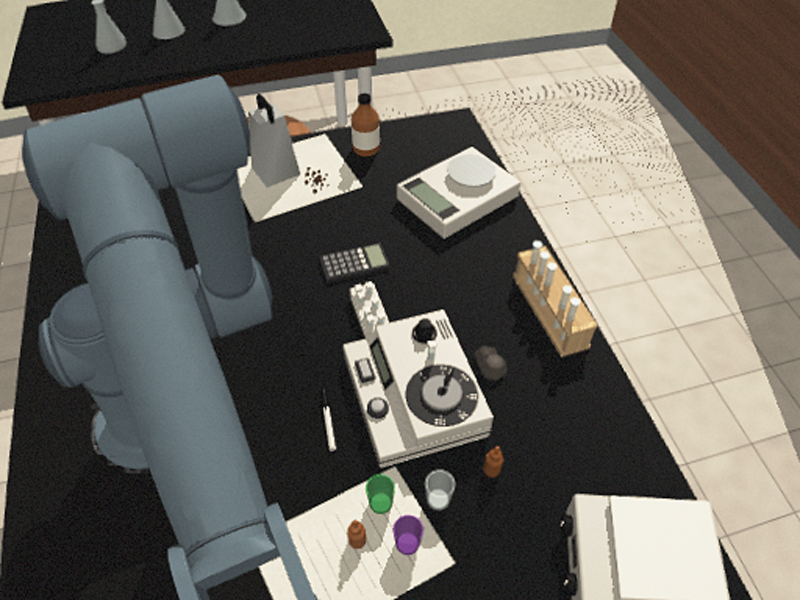

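View pics/top0.png

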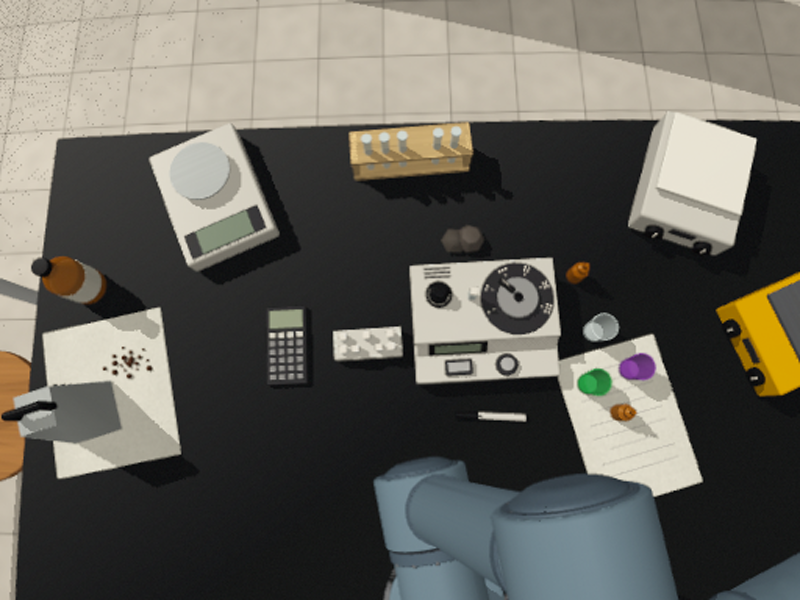

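View pics/wrist0.png

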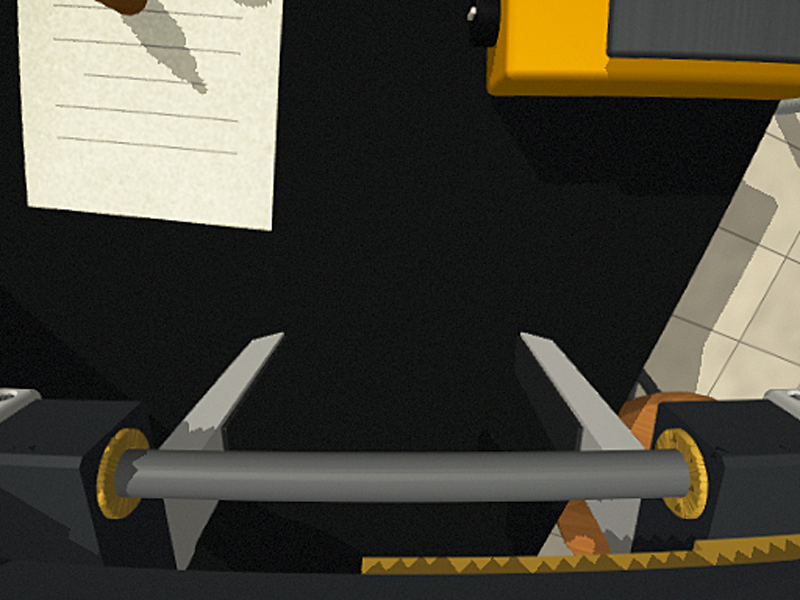

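The top view shows the colorimeter at about (485,320) of 800x600. Its dial is at (518,297), the round key at (508,364), the oblong key at (459,367) and the light cap at (438,293). I'll take close crops next.

```bash
cat > h.py <<'E'
import numpy as np, cv2
from scipy.spatial.transform import Rotation as R
from cell import arm, snapshot, order
def q2R(q): return R.from_quat([q[1],q[2],q[3],q[0]]).as_matrix()
def ray(s,u,v):
    K=s["K"]; x=np.array([(u-K[0,2])/K[0,0],(v-K[1,2])/K[1,1]]); rd=np.hypot(*x); r=rd
    for _ in range(30): r=rd/(1+s["k1"]*r*r)
    x=x*(r/rd if rd>0 else 1)
    return np.array(s["position"]), q2R(s["attitude"])@np.array([x[0],x[1],1.])
def onz(s,u,v,z):
    p,d=ray(s,u,v); return p+d*(z-p[2])/d[2]
def proj(s,P):
    c=q2R(s["attitude"]).T@(np.array(P)-s["position"]); x=c[:2]/c[2]; r2=x@x
    x=x*(1+s["k1"]*r2); K=s["K"]; return np.array([K[0,0]*x[0]+K[0,2],K[1,1]*x[1]+K[1,2]])
def crop(s,box,name,f):
    u0,v0,u1,v1=box; im=s["frame"][v0:v1,u0:u1,::-1]
    cv2.imwrite("pics/"+name,cv2.resize(im,None,fx=f,fy=f,interpolation=cv2.INTER_CUBIC))
E
python3 - <<'E'
from h import *
crop(snapshot("top"),(255,155,365,250),"topc.png",7)
crop(snapshot("side"),(210,190,330,300),"sidec.png",5)
E
```

```text
(no output)
```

View pics/topc.png

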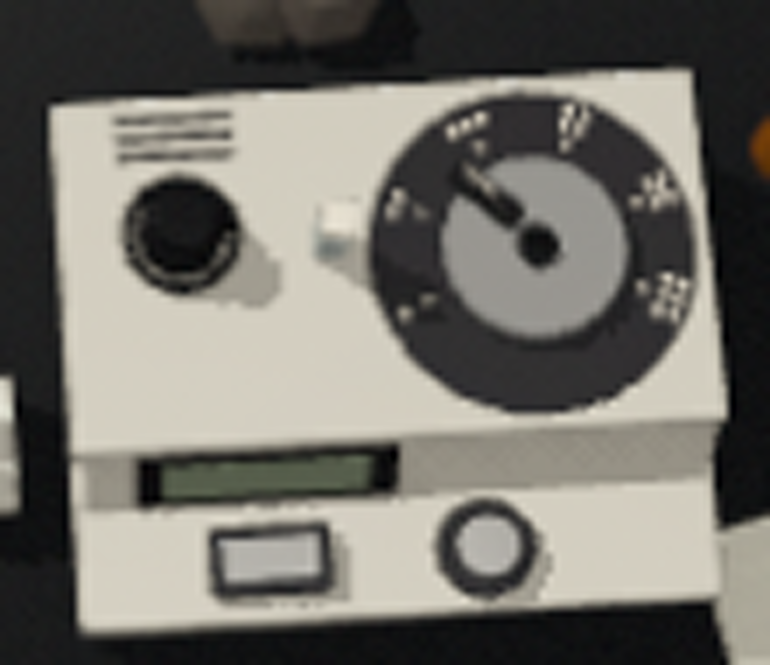

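View pics/sidec.png

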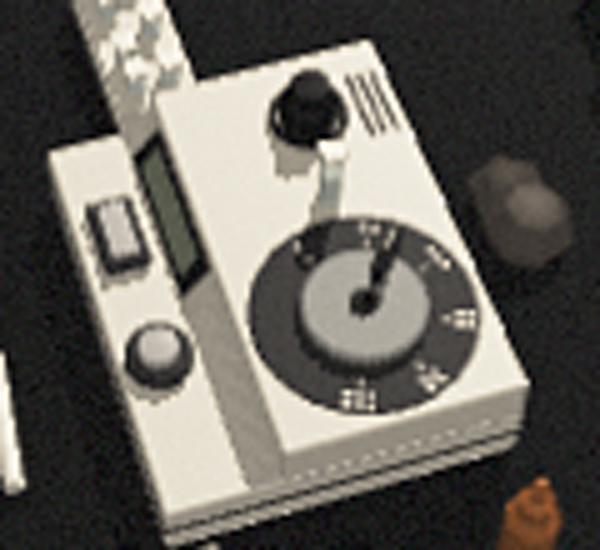

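```bash
python3 - <<'E'
from h import *
from scipy.optimize import least_squares
T=snapshot("top");S=snapshot("side")
obs=[]
def a(s,o,f,c,P): obs.append((s,(o[0]+(c[0]+.5)/f-.5,o[1]+(c[1]+.5)/f-.5),P))
t=lambda c,P:a(T,(255,155),7,c,P); d=lambda c,P:a(S,(210,190),5,c,P)
t((50,105),(.11,.135,.082));t((692,70),(.11,-.135,.082));t((727,417),(-.04,-.135,.082));t((80,633),(-.11,.135,.048));t((718,600),(-.11,-.135,.048))
t((487,546),(-.084,-.035,.062));t((272,561),(-.084,.055,.062));t((536,247),(.035,-.06,.093))
d((370,40),(.11,.135,.082));d((527,385),(.11,-.135,.082));d((285,453),(-.04,-.135,.082));d((162,90),(-.04,.135,.082));d((50,155),(-.11,.135,.048));d((165,515),(-.11,-.135,.048))
d((160,350),(-.084,-.035,.062));d((366,300),(.035,-.06,.093))
def W(p,P):
    c,s_=np.cos(p[2]),np.sin(p[2]);return np.array([p[0]+c*P[0]-s_*P[1],p[1]+s_*P[0]+c*P[1],P[2]])
def f(p): return np.concatenate([proj(s,W(p,P))-uv for s,uv,P in obs])
r=least_squares(f,[.55,0,0],x_scale=[.1,.1,.1],loss='soft_l1');print(r.x,np.degrees(r.x[2]));print(f(r.x).reshape(-1,2).round(1).tolist())
p=r.x
for n,P in dict(axis=(.035,-.06,.093),zero=(-.084,-.035,.062),test=(-.084,.055,.062),cap=(.05,.085,.082)).items(): print(n,W(p,P).round(4))
for k in range(6):
    an=np.radians(112.5-45*k);P=(.035+.036*np.cos(an),-.06+.036*np.sin(an),.115);w=W(p,P)
    P2=(.035+.0595*np.cos(an),-.06+.0595*np.sin(an),.082);w2=W(p,P2)
    print(k+1,w.round(4),"top",((proj(T,w)-(255,155))*7).round(),"side",((proj(S,w)-(210,190))*5).round(),"dots",((proj(T,w2)-(255,155))*7).round())
# cuvette at deck
print("cuv base",onz(T,255+335/7,155+250/7,.082), onz(S,210+325/5,190+215/5,.082),'top',onz(T,255+345/7,155+215/7,.131),onz(S,210+330/5,190+147/5,.131))
np.save("p.npy",p)
E
```

```text
[ 0.524485   -0.08171589  0.03732109] 2.1383407419773373
[[0.3, -0.5], [0.1, -0.5], [0.5, 0.4], [0.1, -0.2], [1.1, -0.5], [0.2, -0.1], [-0.2, -0.6], [0.1, -0.3], [0.2, -0.7], [0.6, -0.3], [-0.6, 0.2], [-2.6, 0.2], [-0.9, -1.2], [-0.2, 0.0], [-0.4, -0.9], [-0.4, 0.2]]
axis [ 0.5617 -0.1404  0.093 ]
zero [ 0.4418 -0.1198  0.062 ]
test [ 0.4385 -0.0299  0.062 ]
cap [0.5713 0.0051 0.082 ]
1 [ 0.5467 -0.1076  0.115 ] top [465. 269.] side [323. 238.] dots [401. 309.]
2 [ 0.5742 -0.1066  0.115 ] top [459. 202.] side [367. 227.] dots [392. 201.]
3 [ 0.5944 -0.1254  0.115 ] top [503. 152.] side [410. 245.] dots [462. 122.]
4 [ 0.5954 -0.1529  0.115 ] top [571. 149.] side [427. 283.] dots [571. 116.]
5 [ 0.5767 -0.1731  0.115 ] top [623. 193.] side [407. 319.] dots [655. 187.]
6 [ 0.5492 -0.1741  0.115 ] top [630. 260.] side [361. 332.] dots [666. 294.]
cuv base [ 0.56212124 -0.06005143  0.082     ] [ 0.56053689 -0.0708486   0.082     ] top [ 0.56614184 -0.05859777  0.131     ] [ 0.56607046 -0.05657078  0.131     ]
```

move_arm(
  steps=[
    [[4,-2.9,0],0],
    [[4,-2.9,0],0],
    [[4,-2.9,0],0],
    [[4,-2.9,0],0],
    [[4,-2.9,0],0],
    [[4,-2.9,0],0],
    [[4,-2.9,0],0],
    [[4,-2.9,0],0],
    [[4,-2.9,0],0],
    [[4,-2.9,0],0],
    [[0,0,0],-0.164],
    [[0,0,0],-0.164],
    [[0,0,0],-0.164],
    [[0,0,0],-0.164],
    [[0,0,0],-0.164],
    [[0,0,0],0],
  ],
  gripper=1,
  grip_force=30,
)

```text
t: 2.35
ee_pos: [0.5008, -0.1971, 0.2055]
tcp_rot: [0.0, 0.832, 0.555, 0.0]
force: [0.1, -0.2, 0.2]
gripper_width: 0.0004
```

```bash
python3 - <<'E'
from h import *
o=arm.get_obs();print(o);s=snapshot("wrist");print(s["position"],s["attitude"])
cv2.imwrite("pics/wrist1.png",cv2.resize(s["frame"][:,:,::-1],(800,600),interpolation=cv2.INTER_CUBIC))
import pickle;pickle.dump(s,open("w1.pkl","wb"))
E
```

```text
{'t': 2.35, 'joint_positions': array([-5.85815990e-01, -1.77483631e-02,  1.84382486e+00,  4.73622739e-05,
        1.31537085e+00, -1.90906667e-01]), 'qvel': array([ 0.00026843, -0.00071736, -0.00060215,  0.00032473, -0.0001675 ,
        0.0436481 ]), 'effort': array([ 9.56072094e-03, -3.04751658e+01, -3.12002206e+01,  6.36228640e-02,
        3.53145192e-02, -3.38248657e-01]), 'ee_pos': array([ 0.50075704, -0.19711162,  0.20551287]), 'tcp_rot': array([5.81429334e-05, 8.32086392e-01, 5.54646041e-01, 4.92256150e-05]), 'force': array([ 0.08710462, -0.2256829 ,  0.24644094]), 'moment': array([-0.01264954, -0.10958542, -0.0027932 ]), 'gripper_width': 0.000422965829835339}
[ 0.5303387  -0.1263489   0.38477164] [ 0.12812296  0.97223612 -0.19407968 -0.02597123]
```

View pics/wrist1.png

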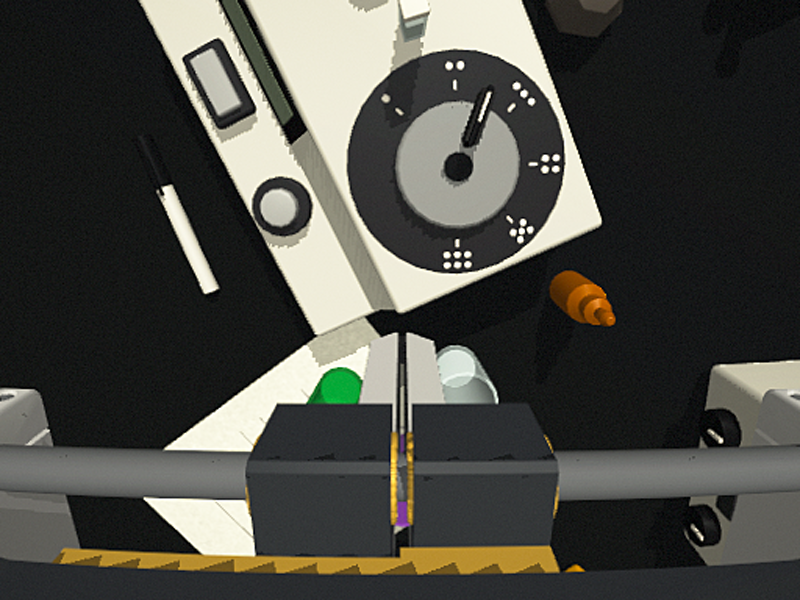

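The wrist view shows the hub at (459,167) and the tab's tip at (488,90). The two-dot mark is at (455,66), three at (523,94) and four at (550,163). Next I'll refine the axis and case yaw and measure the tab's angle.

```bash
python3 - <<'E'
from h import *
import pickle
s=pickle.load(open("w1.pkl","rb"));p=np.load("p.npy")
g=lambda u,v,z:onz(s,(u+.5)*.64-.5,(v+.5)*.64-.5,z)
D={1:(386,98),2:(455,66),3:(523,94),4:(550,163),5:(520,231),6:(457,260)}
W=np.array([g(*D[k],.082)[:2] for k in D])
M=np.array([[.0595*np.cos(np.radians(112.5-45*k)),.0595*np.sin(np.radians(112.5-45*k))] for k in range(6)])
c=W.mean(0);m=M.mean(0);A=(M-m).T@(W-c);th=np.arctan2(A[0,1]-A[1,0],A[0,0]+A[1,1])
Rm=np.array([[np.cos(th),-np.sin(th)],[np.sin(th),np.cos(th)]]);ax=c-Rm@m
print("axis",ax,"yaw",np.degrees(th),"res mm",((W-ax-M@Rm.T)*1e3).round(1).tolist())
print("zero",g(279,208,.062)[:2],"test",g(220,83,.062)[:2],"hub",g(459,167,.093)[:2])
from itertools import product
for nm,uv in dict(tip=(488,90),top_in=(475,128)).items():
    q=g(*uv,.115)[:2]-ax; print(nm,q,np.hypot(*q),np.degrees(np.arctan2(q[1],q[0]))-np.degrees(th))
for k in (1,1.5,2):
    an=np.radians(112.5-45*k)
    for r in (.012,.046):
        w=ax+Rm@np.array([r*np.cos(an),r*np.sin(an)])
        print(k,r,[((proj(s,[*w,z])+.5)/.64-.5).round() .tolist() for z in(.093,.115)])
crop(s,(210,20,370,180),"w1c.png",5)
E
```

```text
axis [ 0.56127892 -0.13992413] yaw 2.030642103848691 res mm [[0.1, 0.3], [0.2, -0.3], [-0.3, 0.1], [0.3, 0.3], [-0.5, 0.1], [0.1, -0.5]]
zero [ 0.44147749 -0.11984954] test [ 0.44117737 -0.03153439] hub [ 0.56190682 -0.14042961]
tip [0.02753186 0.03271123] 0.04275544558033267 47.88324727147209
top_in [0.01395859 0.01680051] 0.021842605679903898 48.248103687719436
1 0.012 [[458.0, 146.0], [462.0, 145.0]]
1 0.046 [[457.0, 86.0], [461.0, 80.0]]
1.5 0.012 [[465.0, 147.0], [470.0, 146.0]]
1.5 0.046 [[487.0, 92.0], [494.0, 86.0]]
2 0.012 [[472.0, 152.0], [477.0, 151.0]]
2 0.046 [[512.0, 109.0], [521.0, 104.0]]
```

View pics/w1c.png

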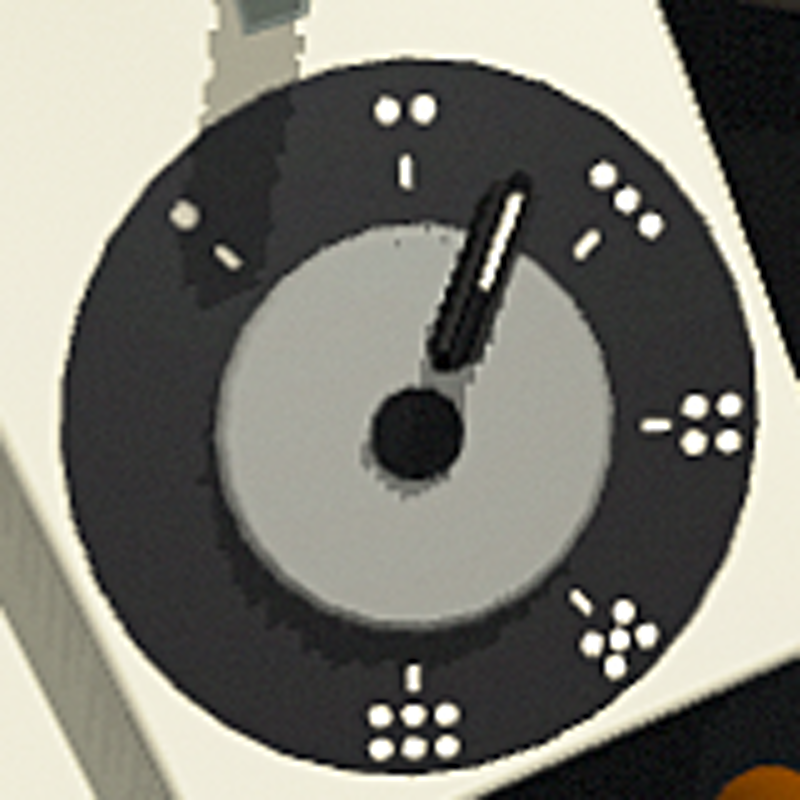

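The tab sits between the stops, about 48° in the case's frame, or 1.13 rad. The dial axis is at (0.5613, -0.1399) and the case yaw is 2.03°. Candidates for what I want:
- **Selector tab:** the fin at (488,90), not the hub at (459,167) or the light cap.
- **Zero key:** the round key at (279,208), not the oblong one at (220,83).

The close crop confirms the fin. I'll move beside its anticlockwise flank.

move_arm(
  steps=[
    [[3.75,0.6,0],0],
    [[3.75,0.6,0],0],
    [[3.74,0.6,0],0],
    [[0,0,0],0.152],
    [[0,0,0],0.152],
    [[0,0,3],0],
    [[0,0,3],0],
    [[0,0,0],0],
    [[0,0,0],0],
  ],
)

```text
t: 3.52
ee_pos: [0.5611, -0.1005, 0.1467]
tcp_rot: [0.001, 0.906, 0.423, 0.001]
force: [-0.5, 0.0, 0.7]
gripper_width: 0.0003
```

```bash
python3 - <<'E'
from h import *
for n in ("wrist","top"):
    s=snapshot(n)
    if n=="wrist": cv2.imwrite("pics/wrist2.png",cv2.resize(s["frame"][:,:,::-1],(800,600),interpolation=cv2.INTER_CUBIC))
    else: crop(s,(255,155,365,250),"top2.png",7)
E
```

```text
(no output)
```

View pics/wrist2.png

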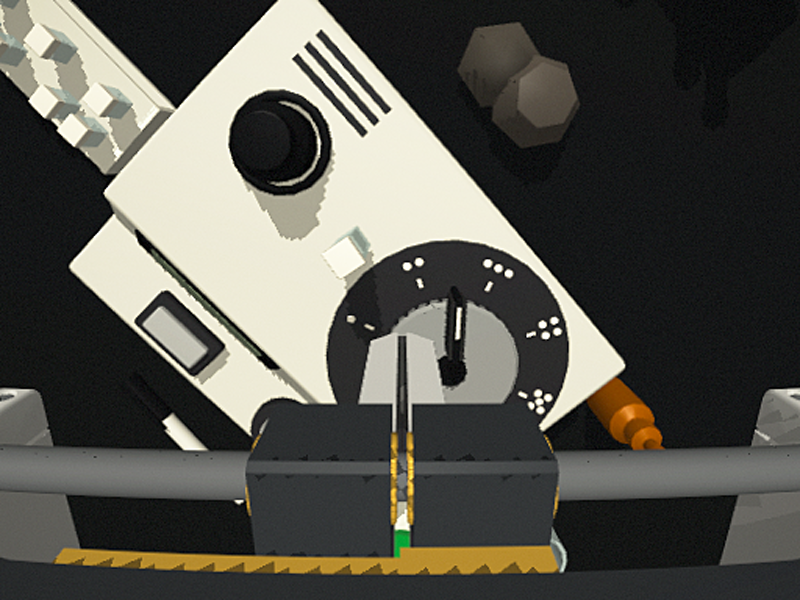

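View pics/top2.png

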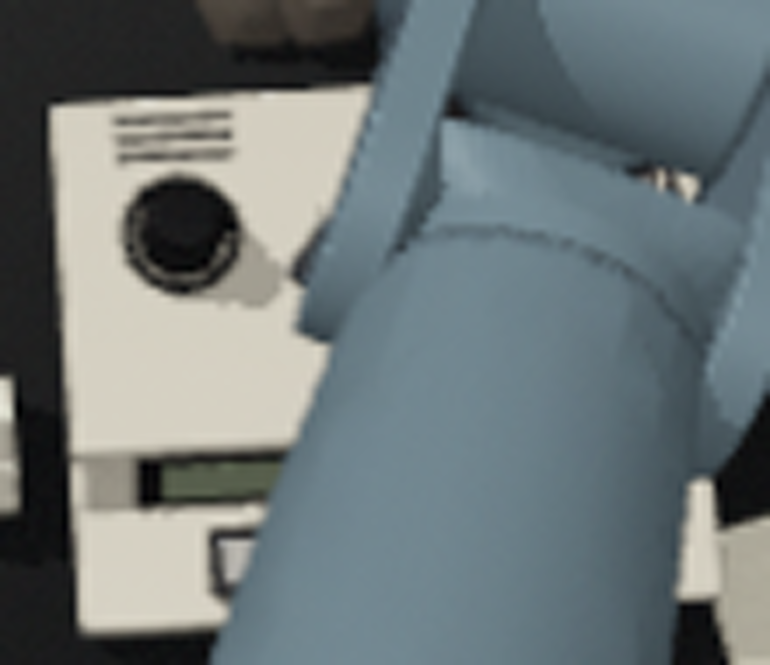

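The wrist view shows the fingertips (about 400,340) left of the tab (455,300–360), and clear of the cuvette (345,258). I'll go down and edge towards contact.

move_arm(
  steps=[
    [[0,0,2.4],0],
    [[0,0,2.4],0],
    [[0,0,0],0],
    [[0,0.3,0],0],
    [[0,0.3,0],0],
    [[0,0.2,0],0],
    [[0,0,0],0],
  ],
)

```text
t: 4.5
ee_pos: [0.5669, -0.1055, 0.0979]
tcp_rot: [0.0, 0.906, 0.423, 0.0]
force: [0.6, -0.8, -0.3]
gripper_width: 0.0001
```

move_arm(
  steps=[
    [[0,0.15,0],0],
    [[0.068,0.132,0],0.0436],
    [[0.068,0.132,0],0.0436],
    [[0.068,0.132,0],0.0436],
    [[0.068,0.132,0],0.0436],
    [[0.068,0.132,0],0.0436],
    [[0.068,0.132,0],0.0436],
    [[0.068,0.132,0],0.0436],
    [[0.068,0.132,0],0.0436],
    [[0,0,0],0],
  ],
)

```text
t: 5.75
ee_pos: [0.5787, -0.1106, 0.0974]
tcp_rot: [-0.0, 0.966, 0.26, -0.0]
force: [0.2, 0.2, -0.6]
gripper_width: 0.0003
```

```bash
python3 - <<'E'
from h import *
s=snapshot("wrist")
cv2.imwrite("pics/wrist3.png",cv2.resize(s["frame"][:,:,::-1],(800,600),interpolation=cv2.INTER_CUBIC))
E
```

```text
(no output)
```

View pics/wrist3.png

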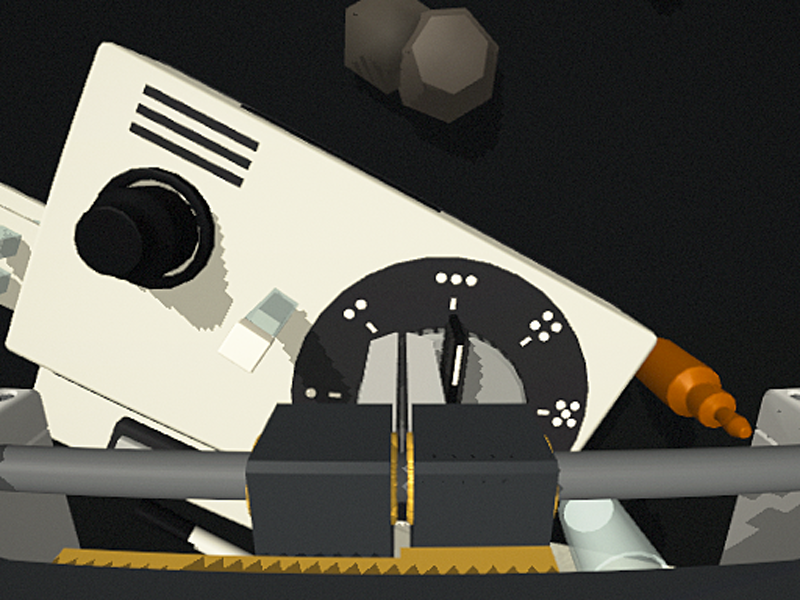

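The selector has snapped to three (tab at (457,330) in line with the three-dot tick at (453,303)). I'll push on towards halfway between three and four.

move_arm(
  steps=[
    [[0.068,0.132,0],0.0436],
    [[0.068,0.132,0],0.0436],
    [[0.068,0.132,0],0.0436],
    [[0.068,0.132,0],0.0436],
    [[0.068,0.132,0],0.0436],
    [[0.068,0.132,0],0.0436],
    [[0.068,0.132,0],0.0436],
    [[0.068,0.132,0],0.0436],
    [[0.068,0.132,0],0.0436],
    [[0,0,0],0],
  ],
)

```text
t: 7.05
ee_pos: [0.5885, -0.1194, 0.0974]
tcp_rot: [-0.0, 0.998, 0.067, 0.0]
force: [1.0, 0.3, -0.7]
gripper_width: 0.0008
```

```bash
python3 - <<'E'
from h import *
s=snapshot("wrist")
cv2.imwrite("pics/wrist4.png",cv2.resize(s["frame"][:,:,::-1],(800,600),interpolation=cv2.INTER_CUBIC))
E
```

```text
(no output)
```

View pics/wrist4.png

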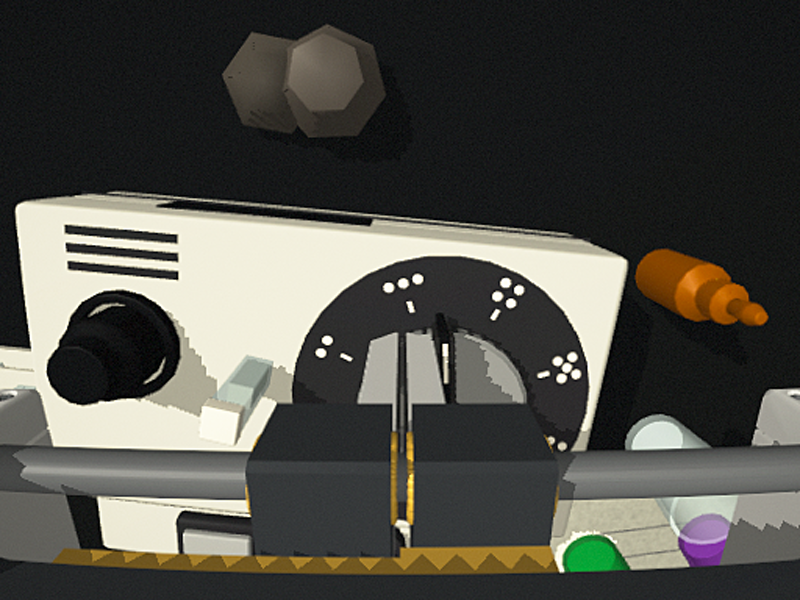

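The tab (442,340) is in contact, just short of halfway between the three-dot tick (410,307) and the four-dot tick (495,314). I'll push on gently.

move_arm(
  steps=[
    [[0.068,0.132,0],0.0436],
    [[0.068,0.132,0],0.0436],
    [[0,0,0],0],
    [[0,0,0],0],
  ],
)

```text
t: 7.6
ee_pos: [0.59, -0.1221, 0.0974]
tcp_rot: [0.0, 1.0, 0.023, -0.0]
force: [1.0, -0.8, 0.7]
gripper_width: 0.0002
```

```bash
python3 - <<'E'
from h import *
s=snapshot("wrist")
cv2.imwrite("pics/wrist5.png",cv2.resize(s["frame"][:,:,::-1],(800,600),interpolation=cv2.INTER_CUBIC))
E
```

```text
(no output)
```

View pics/wrist5.png

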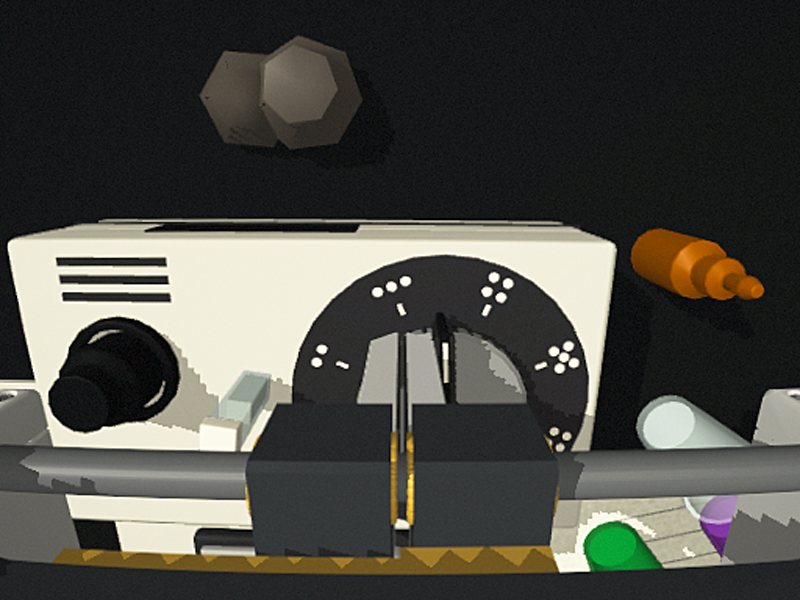

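The tab (443,340) is now right at halfway. I'll go a little further.

move_arm(
  steps=[
    [[0.068,0.132,0],0.0436],
    [[0.068,0.132,0],0.0436],
    [[0,0,0],0],
    [[0,0,0],0],
  ],
)

```text
t: 8.15
ee_pos: [0.5915, -0.1247, 0.0974]
tcp_rot: [0.0, 1.0, -0.02, -0.0]
force: [-0.4, 0.5, -0.6]
gripper_width: 0.0003
```

```bash
python3 - <<'E'
from h import *
s=snapshot("wrist")
cv2.imwrite("pics/wrist6.png",cv2.resize(s["frame"][:,:,::-1],(800,600),interpolation=cv2.INTER_CUBIC))
E
```

```text
(no output)
```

View pics/wrist6.png

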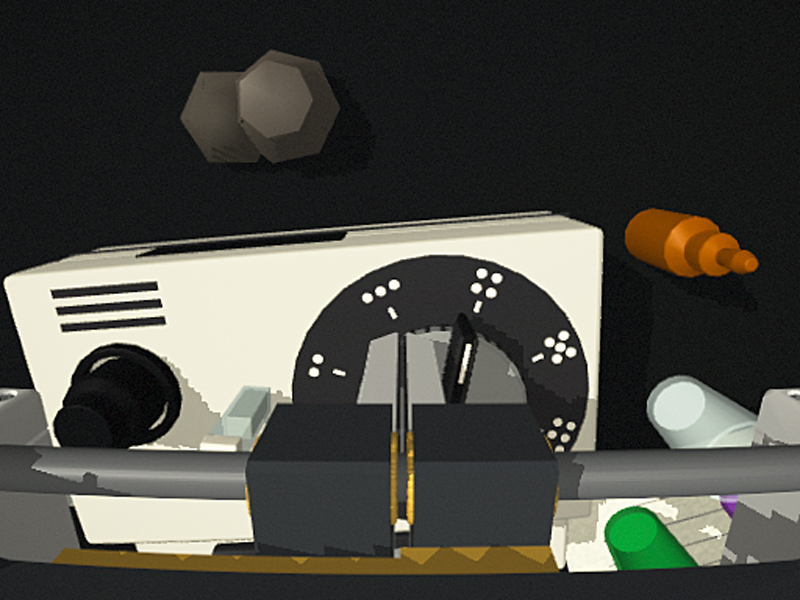

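The tab (463,340) has snapped clear of the fingers towards four (tick at (478,307)). I'll back off, lift and move over to the zero key, then check the dial from there.

move_arm(
  steps=[
    [[0,-0.5,0],0],
    [[0,-0.5,0],0],
    [[0,0,-4],0],
    [[0,0,-5],0],
    [[-3,0,0],0],
    [[-4,0,0],0],
    [[-4,0,0],0],
    [[-4,0,0],0],
    [[0,0,0],0],
    [[0,0,0],0],
  ],
)

```text
t: 9.45
ee_pos: [0.4428, -0.1085, 0.188]
tcp_rot: [0.0, 1.0, -0.021, 0.001]
force: [0.1, -0.4, 0.2]
gripper_width: 0.0007
```

```bash
python3 - <<'E'
from h import *
import pickle
s=snapshot("wrist");pickle.dump(s,open("w7.pkl","wb"));o=arm.get_obs();print(o["ee_pos"],o["tcp_rot"],o["force"])
cv2.imwrite("pics/wrist7.png",cv2.resize(s["frame"][:,:,::-1],(800,600),interpolation=cv2.INTER_CUBIC))
ax=np.array([.5613,-.1399]);th=np.radians(2.03);Rm=np.array([[np.cos(th),-np.sin(th)],[np.sin(th),np.cos(th)]])
for k in (2.8,3,3.2):
    an=np.radians(112.5-45*k)
    print(k,[((proj(s,[*(ax+Rm@np.array([r*np.cos(an),r*np.sin(an)])),z])+.5)/.64-.5).round() .tolist() for r,z in((.012,.115),(.046,.115),(.0595,.082))])
print("zero",(proj(s,[.4415,-.1198,.062])+.5)/.64-.5)
E
```

```text
[ 0.44298884 -0.10857751  0.18794811] [ 2.00605198e-04  9.99784406e-01 -2.07567801e-02  5.07403907e-04] [-0.18012402  0.46901188 -0.70665168]
2.8 [[461.0, 51.0], [474.0, -21.0], [469.0, -25.0]]
3 [[465.0, 52.0], [488.0, -17.0], [486.0, -20.0]]
3.2 [[468.0, 54.0], [501.0, -11.0], [501.0, -13.0]]
zero [420.43238473 282.57232221]
```

View pics/wrist7.png

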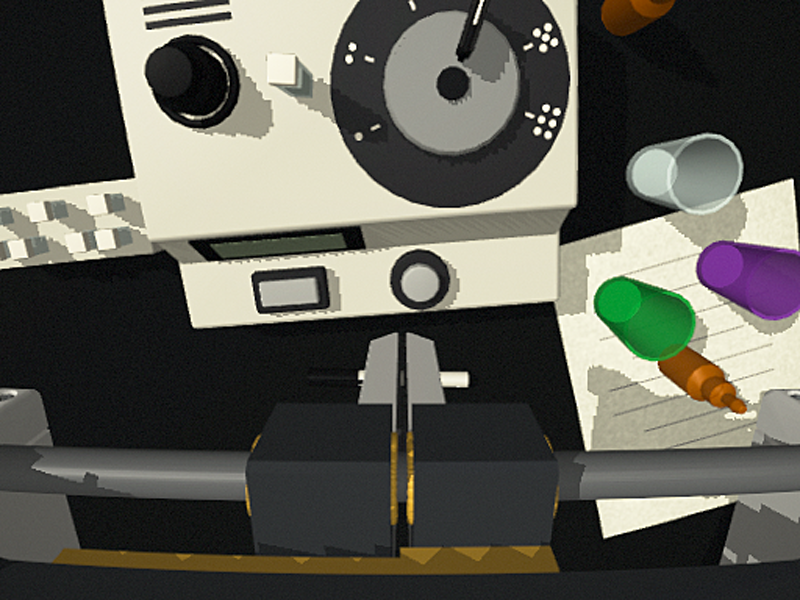

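The zero key is at (419,283), matching its predicted pixel (420,283). The tab's tip is cut off at the top edge, so I'll step forward to check its angle before pressing.

move_arm(
  steps=[
    [[3,0.6,0],0],
    [[3,0.6,0],0],
    [[0,0,0],0],
    [[0,0,0],0],
  ],
)

```text
t: 10.0
ee_pos: [0.5013, -0.1226, 0.187]
tcp_rot: [-0.0, 1.0, -0.021, -0.001]
force: [0.5, -0.0, -0.1]
gripper_width: 0.0002
```

```bash
python3 - <<'E'
from h import *
s=snapshot("wrist");o=arm.get_obs();print(o["ee_pos"],o["force"])
ax=np.array([.5613,-.1399]);th=np.radians(2.03);Rm=np.array([[np.cos(th),-np.sin(th)],[np.sin(th),np.cos(th)]])
u0,v0=220,10
for k in (2.85,3,3.15):
    an=np.radians(112.5-45*k)
    print(k,[((proj(s,[*(ax+Rm@np.array([r*np.cos(an),r*np.sin(an)])),z])-(u0,v0)+.5)*5-.5).round() .tolist() for r,z in((.012,.115),(.046,.115),(.0595,.082))])
crop(s,(u0,v0,380,130),"w8c.png",5)
crop(snapshot("side"),(210,190,330,300),"side8.png",5)
E
```

```text
[ 0.5010444  -0.12256053  0.1871369 ] [ 0.12923302  0.2936875  -0.37497872]
2.85 [[300.0, 500.0], [346.0, 286.0], [344.0, 231.0]]
3 [[308.0, 502.0], [379.0, 295.0], [381.0, 241.0]]
3.15 [[316.0, 506.0], [410.0, 308.0], [417.0, 257.0]]
```

View pics/w8c.png

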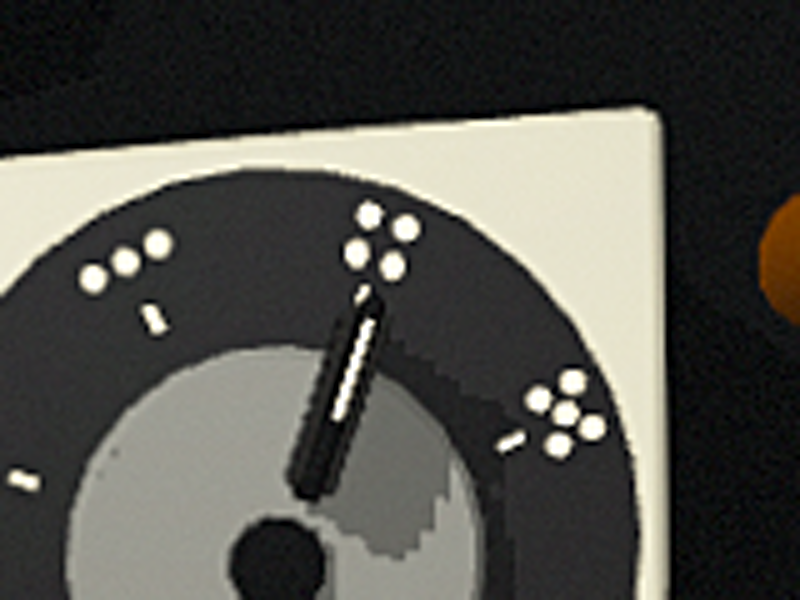

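View pics/side8.png

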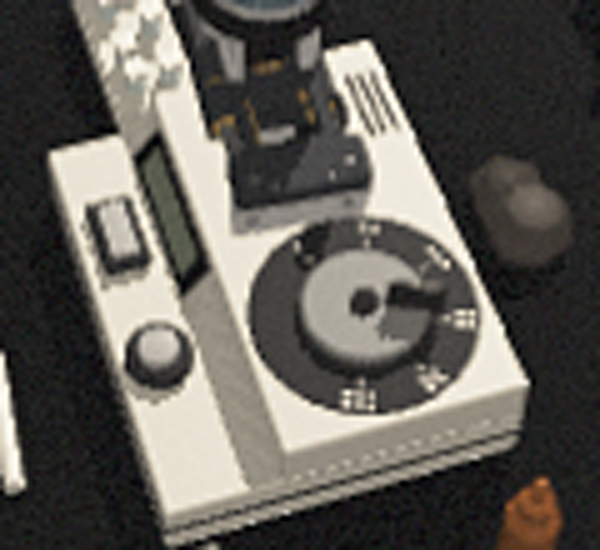

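The white stripe on the tab, (338,415) to (370,325), lies within a pixel of the line predicted for four dots, and the case hasn't moved in the side view. Now to go above the zero key.

move_arm(
  steps=[
    [[-3,0,0],0],
    [[-2.96,-0.03,0],0],
    [[0,0,5],0],
    [[0,0,5],0],
    [[0,0,1.4],0],
    [[0,0,0],0],
    [[0,0,0],0],
  ],
)

```text
t: 10.98
ee_pos: [0.4435, -0.1209, 0.0755]
tcp_rot: [0.001, 1.0, -0.021, 0.002]
force: [-0.1, 0.8, 0.1]
gripper_width: 0.0005
```

```bash
python3 - <<'E'
from h import *
o=arm.get_obs();print(o["ee_pos"],o["force"])
s=snapshot("wrist");crop(s,(160,100,340,260),"w9.png",4)
crop(snapshot("side"),(210,190,330,300),"side9.png",5)
E
```

```text
[ 0.44351378 -0.1209223   0.07552866] [-0.10018224  0.79057517  0.08974777]
```

View pics/w9.png

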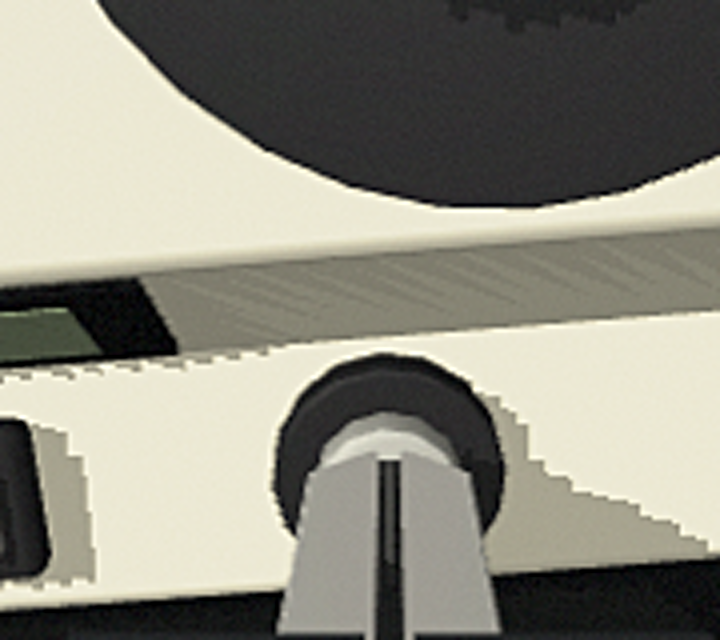

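View pics/side9.png

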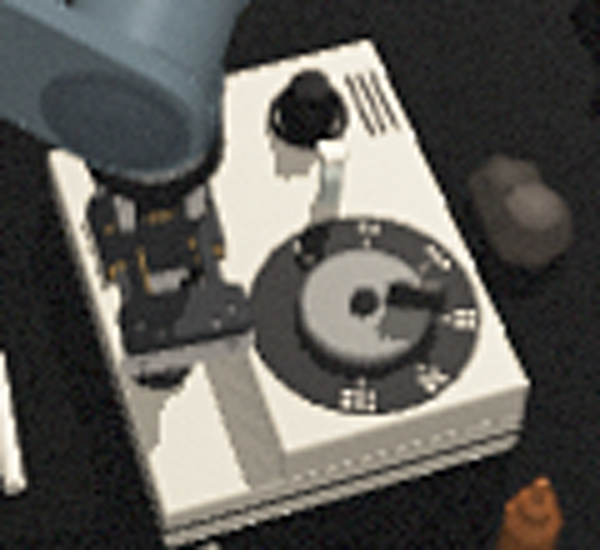

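The shut fingertips (390,460) sit centrally over the round key (390,430). I'll press down in small steps, watching the force.

move_arm(
  steps=[
    [[0,0,0.6],0],
    [[0,0,0.5],0],
    [[0,0,0.2],0],
    [[0,0,0.2],0],
    [[0,0,0],0],
    [[0,0,0],0],
  ],
)

```text
t: 11.82
ee_pos: [0.4429, -0.1205, 0.0616]
tcp_rot: [-0.0, 1.0, -0.021, -0.0]
force: [-9.9, 3.2, 25.7]
gripper_width: 0.0008
```

```bash
python3 - <<'E'
from h import *
o=arm.get_obs();print(o)
s=snapshot("wrist");crop(s,(160,100,340,260),"w10.png",4)
crop(snapshot("side"),(180,170,330,300),"side10.png",5)
print(arm.get_obs()["force"])
E
```

```text
{'t': 11.825, 'joint_positions': array([-5.13379610e-01, -1.63112408e-02,  2.13228099e+00, -3.84549147e-04,
        1.02631910e+00,  1.09880957e+00]), 'qvel': array([ 5.47974163e-04, -7.72013907e-05,  2.60657820e-04, -5.46982673e-04,
        1.31827350e-03, -7.62296520e-05]), 'effort': array([-9.11428872e-01, -1.63155985e+01, -2.12215966e+01,  1.86083629e-01,
       -2.99327284e+00, -2.45517076e-03]), 'ee_pos': array([ 0.44286763, -0.12053298,  0.06164521]), 'tcp_rot': array([-1.97683510e-05,  9.99787820e-01, -2.05953187e-02, -3.84475882e-04]), 'force': array([-9.91734593,  3.2177565 , 25.72557032]), 'moment': array([0.94177553, 1.91495027, 0.07042976]), 'gripper_width': 0.0008365578873502629}
[-8.95786833  5.42109797 27.01200024]
```

View pics/w10.png

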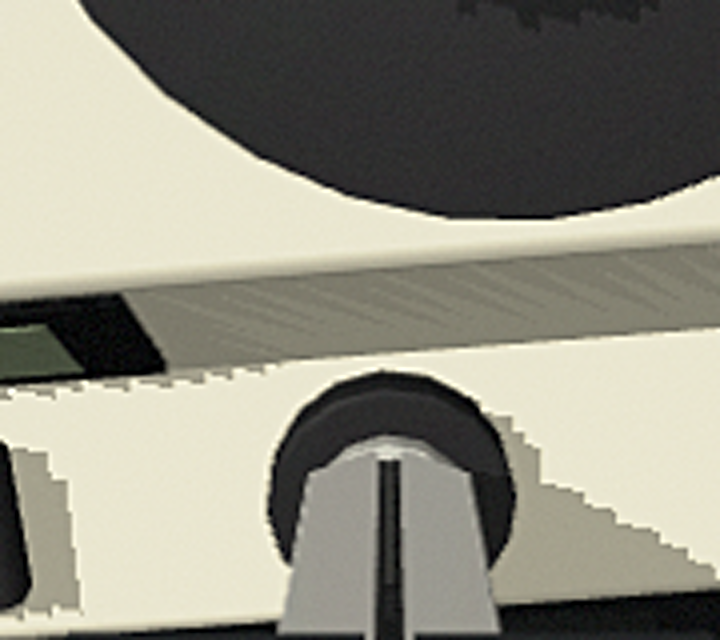

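View pics/side10.png

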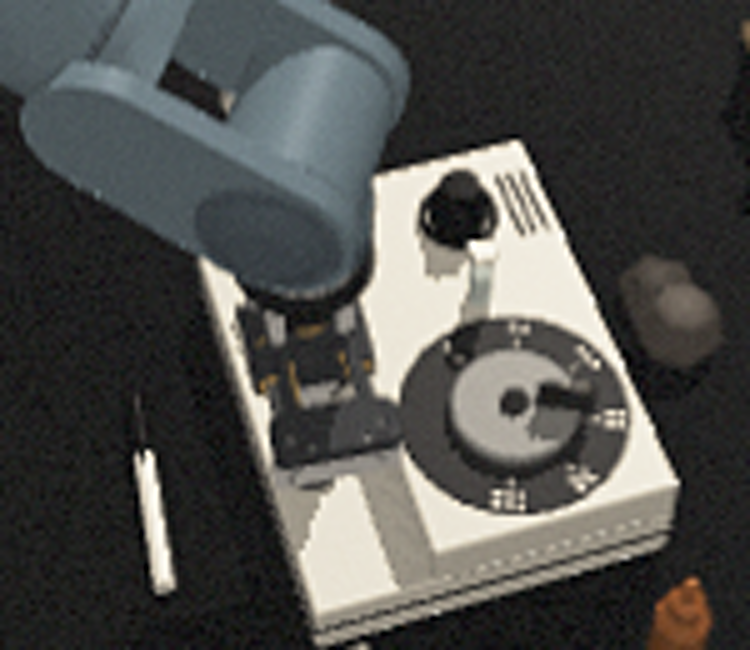

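The force is 26 N at z 0.0616, far more than the spring's 4 N, so the key has probably bottomed. I'll ease up in small steps and check for the spring's force profile.

move_arm(
  steps=[
    [[0,0,-0.1],0],
    [[0,0,0],0],
  ],
)

```text
t: 12.18
ee_pos: [0.4428, -0.1205, 0.0619]
tcp_rot: [0.0, 1.0, -0.021, 0.0]
force: [-5.7, 4.2, 19.2]
gripper_width: 0.0006
```

move_arm(
  steps=[
    [[0,0,-0.1],0],
    [[0,0,0],0],
  ],
)

```text
t: 12.42
ee_pos: [0.4427, -0.1205, 0.062]
tcp_rot: [0.0, 1.0, -0.021, 0.0]
force: [-3.9, 1.8, 12.7]
gripper_width: 0.0004
```

move_arm(
  steps=[
    [[0,0,-0.1],0],
    [[0,0,0],0],
  ],
)

```text
t: 12.68
ee_pos: [0.4426, -0.1204, 0.0621]
tcp_rot: [0.0, 1.0, -0.021, 0.001]
force: [0.0, 1.0, 7.1]
gripper_width: 0.0004
```

move_arm(
  steps=[
    [[0,0,-0.1],0],
    [[0,0,0],0],
  ],
)

```text
t: 12.92
ee_pos: [0.4426, -0.1204, 0.0628]
tcp_rot: [0.0, 1.0, -0.021, 0.001]
force: [1.3, 0.2, 3.2]
gripper_width: 0.0002
```

move_arm(
  steps=[
    [[0,0,-0.1],0],
    [[0,0,0],0],
  ],
)

```text
t: 13.18
ee_pos: [0.4423, -0.1203, 0.0636]
tcp_rot: [0.0, 1.0, -0.021, 0.0]
force: [2.5, -1.0, 2.5]
gripper_width: 0.0008
```

move_arm(
  steps=[
    [[0,0,-0.1],0],
    [[0,0,0],0],
  ],
)

```text
t: 13.42
ee_pos: [0.4419, -0.1201, 0.0644]
tcp_rot: [-0.0, 1.0, -0.021, -0.0]
force: [1.4, -1.1, 2.8]
gripper_width: 0.0004
```

The stiff stop ends at z 0.062, and then 3.2 to 2.5 N falls away as I rise. That is the key's spring, so the key was fully down, with the tool reading about 4 mm high. Now I'll lift clear.

move_arm(
  steps=[
    [[0,0,-0.2],0],
    [[0,0,-0.3],0],
    [[0,0,-2],0],
    [[0,0,-5],0],
    [[0,0,-5],0],
    [[3,0.2,0],0],
    [[3,0.2,0],0],
    [[0,0,0],0],
    [[0,0,0],0],
  ],
)

```text
t: 14.55
ee_pos: [0.5006, -0.1262, 0.1886]
tcp_rot: [-0.0, 1.0, -0.021, -0.001]
force: [0.2, -0.3, -0.5]
gripper_width: 0.0004
```

```bash
python3 - <<'E'
from h import *
s=snapshot("wrist");o=arm.get_obs();print(o["ee_pos"],o["force"])
ax=np.array([.5613,-.1399]);th=np.radians(2.03);Rm=np.array([[np.cos(th),-np.sin(th)],[np.sin(th),np.cos(th)]])
f=800/512
for k in (3,):
    an=np.radians(112.5-45*k)
    print(k,[((proj(s,[*(ax+Rm@np.array([r*np.cos(an),r*np.sin(an)])),z])+.5)*f-.5).round() .tolist() for r,z in((.012,.115),(.046,.115),(.0595,.082))])
cv2.imwrite("pics/wrist11.png",cv2.resize(s["frame"][:,:,::-1],(800,600),interpolation=cv2.INTER_CUBIC))
crop(snapshot("side"),(180,170,330,300),"side11.png",5)
E
```

```text
[ 0.50057374 -0.12621634  0.18877605] [ 0.53686655 -0.2623571  -0.06742699]
3 [[433.0, 171.0], [454.0, 106.0], [456.0, 90.0]]
```

View pics/wrist11.png

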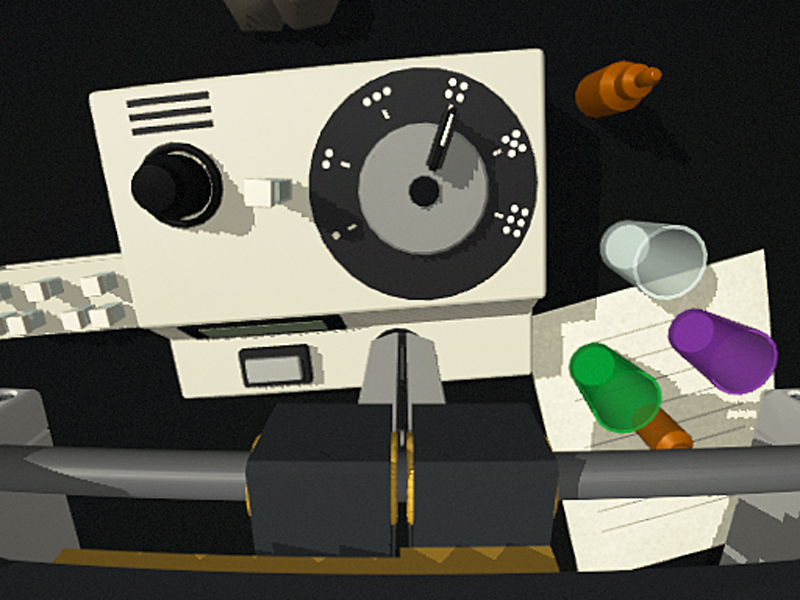

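View pics/side11.png

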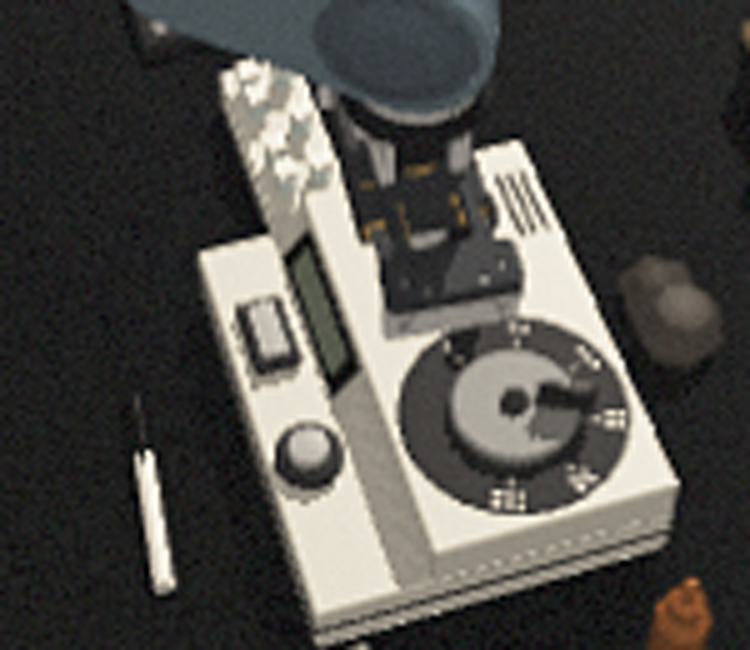

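The tab, (432,168) to (450,107), points at the four dots (456,91), and the prediction for that stop is (433,171) to (454,106). The zero key is up again in the side view at (310,447), the case, cap and cuvette are where they were, and the arm is clear. Handing in.

```bash
python3 -c "
from cell import order
print(order.sign_off())"
```

```text
the job is handed in; nothing more can be done
None
```

The selector now points at the four-dot mark, and I pressed the zero key right down and let it come back up. I handed the job in at about 14.7 s; sign-off gives no verdict.

- **Selector:** I pushed the tab's anticlockwise flank with the shut fingertips, through the three-dot stop. It snapped on into four dots by itself. In the last wrist picture it was within about 4 pixels of the line predicted for that stop, so within a few degrees.
- **Zero key:** On the way up the force fell from a hard stop to about 3 N and then away, which is how the key's spring should behave. The side view shows the key up again.
- **Everything else:** The case, light cap, cuvette and oblong key look unmoved, and the arm was clear of everything at hand-in.

Two things did not match the description:
- **Starting position:** The tab began between the two- and three-dot stops, at about 1.13 rad, not on a stop.
- **Key height:** The key bottomed about 4 mm higher than expected by the tool's reading (0.062 m, not 0.058 m). Because of that, the push peaked at about 27 N downward and 10 N sideways, close to the 12 N that can slide the case. The pictures before and after show no shift.

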